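# Take the rotor off the tube mixer for washing

## Robot

A 6-joint arm with a two-finger parallel gripper is mounted at the origin on the work surface. World frame = base frame: x ahead of the robot, y to its left, z up, the work surface at z = 0. Lengths are in mm, angles in degrees, forces in N, time in s.
With the tool pointing down it reaches from about 350 to 850 mm from the base axis. Payload 8.1 kg.
Tool frame: the origin (TCP) lies where the fingers leave the gripper's body, on its centre line; the fingertips stand 73 mm ahead of it and the grasp point (between the pads) lies 54 mm ahead of it; z points along the fingers, y is the line along which they close (so a half turn about z gives the same grasp; the last joint's range is limited). The gripper opens to 85 mm and grips with 20 to 120 N. Pads are 22 mm wide; open, the fingers measure 114 mm over their backs; the gripper's body (76 mm by 85 mm) begins 54 mm behind the grasp point. The pads swing forward as they close: fully open they stand 13 mm farther back than shut.
Start: joints at [-4.893, 7.471, 85.268, -0, 87.261, -4.893], TCP at [600.005, 0.022, 303.892] pointing down, gripper open.
Joint ranges: [-169.43, 169.43], [-51.17, 129.36], [1.28, 143.12], [-76.62, 256.62], [0, 156.53], [-152.29, 152.29]. Speed limits (degrees/s): [136.94, 136.94, 159.86, 180, 180, 180].

## Interface

Orientations are given as [roll, pitch, yaw] about the fixed x, y, z axes, in that order (R = Rz(yaw) Ry(pitch) Rx(roll)).
In Python, from bench import sense, optics, r gives the robot as it stands.
- The arm moves only by the tool servo_tool, never from a script. Its argument "plan" is a list that holds one entry, the list of rows, each a list of 5 numbers: the shift along the world's x, y, z in m, then the turn about the world's z in degrees, then the finger opening in m, from 0 to 0.0854. A call has 1 to 10 rows; each row shifts and turns the commanded pose from where the row before left it; what a row does not reach is not made up. A row lasts 1/10 s, in which the tool goes at most 50 mm and 8.59 degrees, less where a joint would pass 70% of its speed; a pose out of reach is approached as far as the arm can. A call is refused whole if a number of a shift passes 0.05 or a number of a turn 8.59, either way. A call with a gripper value outside its range is refused whole. The fingers move at their own pace and stop on an object; "force" is the grip in N (left out, the last holds). Time passes only in rows, so rows that do not move let the fingers close. It gives the time, the measured TCP pose, the force, the opening and the grip force at its end, in the units of the state.
- sense(): the state, without advancing time (a new reading comes with each control period).
- optics.snapshot(name): name is "scene" or "side" or "wrist"; returns a dict with "frame" (400x640x3 uint8, blue, green, red), "fx", "fy", "cx", "cy" (pixels), "cam_to_world" (4x4, takes a point from camera to world coordinates). Camera axes: x right, y down, z forward; pixel columns grow to the right and rows downward; lengths in mm; the calibration is good to about 2 mm. A picture is of the moment at which its call begins. There is no depth.
- r.hand_in(): hands the job in; it is judged then, once.
The state is a dict: "time": time; "joint_pos": joint angles; "qd": joint speeds; "joint_efforts": joint torques, N m; "tool_pos": TCP position; "tcp_rot": TCP orientation; "ft_force": force on the tool from outside, world axes, zero at the start; "wrist_torque": the same for the moment, N m; "finger_gap": finger opening in mm; "grip_force": force on a finger pad.
Only numpy, scipy, OpenCV 4.12 (cv2) and the standard library are available. Lean on these libraries where they do the work, as an engineer would, in place of code of your own. Each camera call takes 0.05 s, during which the arm holds its last target. There are 200 camera calls.

## Task

Take the empty rotor off the tube mixer and leave it standing upright in the wash tray: press the release button fully down (it stays down), turn the rotor by its bar roughly a quarter turn anticlockwise seen from above, feeling with a light upward pull for the place where its lugs meet the slots, then lift it straight off and set it down gently in the tray. Do not force anything: neither the button, nor the rotor against its lock, nor the rotor upwards while it is still held; leave the other things on the bench where they are.

Things in the scene. Friction and masses are not known exactly. Their poses are not given: they have to be found in the camera images.
- mixer: The tube mixer: white box 190 x 130 mm, 70 mm high, fixed to the bench. Origin on the bench straight under the axis of its bayonet mount; z up; -x points to the end with the release button. A sprung steel disc in the mount pushes the rotor up with about 7 N; it gives up to 6 mm when pushed down and follows the rotor only 2 mm up, then the full weight comes on the hand.
- mount (a point): Centre of the top of the mount, on its axis: a steel collar 106 mm across, 30 mm high, its top 100 mm above the bench. Two inward ledges hold down the rotor's lugs; two opposite slots between them, 19 mm wide, let the lugs out. How far the collar with its slots is turned differs from mixer to mixer and is not measured. Axes as the mixer's.
- release (a joint): Travel of the release button, m: 0 up (locked), 0.008 fully down. It moves straight down against 4 N of friction, ends hard at 8 mm and stays where it is left. Its locking pin frees the rotor only from 6.5 mm down.
- button_top (a point): Centre of the top of the release button, a round black button 24 mm across on a small grey block, 92 mm from the mount's axis towards the mixer's -x end. At the start it is 108 mm above the bench and 12 mm above the block. The point moves down with the button.
- rotor: The aluminium tube rotor, about 0.35 kg: disc 112 mm across (z 20 to 42 mm) with 12 empty tube holes, black bar on top, round foot 64 mm across below. Origin: centre of the foot's underside, 84 mm above the bench when mounted; z up along its axis, x along bar and lugs. Locked, its yaw is about 0.32 rad less than the mixer's.
- bar (a point): Middle of the top of the rotor's bar handle: 70 mm long along the rotor's x, 14 mm wide along its y, 32 mm high, standing on the disc; its top 74 mm above the foot's underside.
- foot (a point): Centre of the foot's underside. Two lugs, 14 mm wide, 8 mm high, reach 44 mm from the axis along x. They meet the slots when the rotor's yaw has grown by 0.9 to 1.45 rad from locked; they pass within 0.06 rad either side of that. No stop there: too far is held again, turn back. Turning takes up to 0.3 N m; 2 mm sideways play. 25 mm up it is clear of the collar.
- tray: The wash tray, an open grey square tray 190 x 190 mm, 30 mm high, walls and floor 5 mm thick, fixed to the bench. Origin: centre of its underside; z up.
- tube_rack: Bystander: a white rack full of capped tubes, 70 x 130 mm, 90 mm high. Origin: centre of its underside.
- carrier: Bystander: a black sample carrier strip, 24 x 200 mm, 50 mm high, long along its y. Origin: centre of its underside.
- reagent: Bystander: a jar 52 mm across, 100 mm high, white cap. Origin: centre of its underside.
Things that resemble listed ones, but are neither listed nor needed, are in the scene too. What is shaped like the mixer but orange, pink or purple is not meant.

How it is judged:
By the outcome, as a careful person would: the job done as asked, in the order asked, and still so for the second after the job is handed in, with the robot touching nothing.
It also fails if it takes over 72 s, if anything falls off the work surface, if the arm or the gripper's body presses on something with over 40 N, if the wrist force passes 120 N, or if a joint passes its speed limit or range.

## Working session

There is one attempt and no reset: what is moved stays moved. The work goes in short steps, Python scripts to look and compute and a tool call to move; the robot and the scene stay as the last step left them, time stands still between calls to the robot, and variables do not carry over. Pictures are saved under pics/ and viewed, at most 10 in all, crops included, and the job is handed in when it is done.

Besides the shell and the picture viewer there is one more tool, called after "Call:" as name(argument=value, ...) on one line, values as JSON. servo_tool: Moves the arm, as the interface text tells. Its arguments: {"type":"object","properties":{"plan":{"type":"array"},"force":{"type":"number"}},"required":["plan"]}

```bash
mkdir -p pics; cat > h.py <<'E'
import numpy as np, cv2, json
from bench import sense, optics, r
def snap(n,tag):
    d=optics.snapshot(n); cv2.imwrite(f'pics/{tag}.png',d['frame']); 
    np.savez(f'pics/{tag}.npz',**{k:np.array(d[k]) for k in d}); return d
def load(tag): return dict(np.load(f'pics/{tag}.npz'))
def ray(d,u,v):
    T=np.array(d['cam_to_world']); 
    k=T[:3,:3]@np.array([(u-d['cx'])/d['fx'],(v-d['cy'])/d['fy'],1.]); return T[:3,3],k
def onz(d,u,v,z):
    o,k=ray(d,u,v); return o+k*(z-o[2])/k[2]
def proj(d,p):
    T=np.array(d['cam_to_world']); q=T[:3,:3].T@(np.array(p)-T[:3,3]); return np.array([d['fx']*q[0]/q[2]+d['cx'],d['fy']*q[1]/q[2]+d['cy']])
def tri(ds,uvs):
    A=np.zeros((3,3));b=np.zeros(3)
    for d,(u,v) in zip(ds,uvs):
        o,k=ray(d,u,v);k/=np.linalg.norm(k);P=np.eye(3)-np.outer(k,k);A+=P;b+=P@o
    return np.linalg.solve(A,b)
E
python3 - <<'E'
from h import *
a=snap('scene','s0');b=snap('side','d0');c=snap('wrist','w0')
for d in(a,b,c): print(np.round(d['cam_to_world'],2).tolist(),d['fx'],d['cx'],d['cy'])
cv2.imwrite('pics/all0.png',cv2.resize(np.vstack([np.hstack([a['frame'],b['frame']]),np.hstack([c['frame'],c['frame']*0])]),(800,500),interpolation=cv2.INTER_AREA))
print(sense())
E
```

```text
[[0.54, 0.66, -0.53, 1191.0], [0.84, -0.42, 0.34, -331.81], [0.0, -0.63, -0.78, 1021.72], [0.0, 0.0, 0.0, 1.0]] 367.6228881077504 316.16580238228676 202.4958293945329
[[0.87, -0.38, 0.32, 78.63], [-0.5, -0.67, 0.55, -776.54], [0.0, -0.64, -0.77, 1327.27], [0.0, 0.0, 0.0, 1.0]] 480.96584916002143 325.3860680336653 191.8680481568894
[[1.0, 0.0, -0.0, 601.31], [-0.0, -0.96, -0.26, 66.05], [-0.0, 0.26, -0.96, 371.58], [0.0, 0.0, 0.0, 1.0]] 312.09829609065525 322.1227775842678 199.27451732944726
{'time': 0.15, 'joint_pos': array([-4.89313893e+00,  7.50662043e+00,  8.53137606e+01, -3.04532675e-04,
        8.72599745e+01, -4.89190192e+00]), 'qd': array([-0.03518213, -0.12477057, -0.1571411 , -0.057187  ,  0.04082186,
        0.01200627]), 'joint_efforts': array([ 1.01583330e-03, -5.70061326e+01, -5.01160097e+01, -1.39109225e-04,
        9.69119486e-03, -7.10949371e-05]), 'tool_pos': array([5.99697830e+02, 4.58229457e-02, 3.03081554e+02]), 'tcp_rot': array([-1.79919911e+02, -6.54934941e-03,  8.99987732e+01]), 'ft_force': array([ 0.59536728, -0.23999626, -0.49231136]), 'wrist_torque': array([ 0.01817105,  0.00526012, -0.01677348]), 'grip_force': 0.0, 'finger_gap': 85.33295338308001}
```

View pics/s0.png

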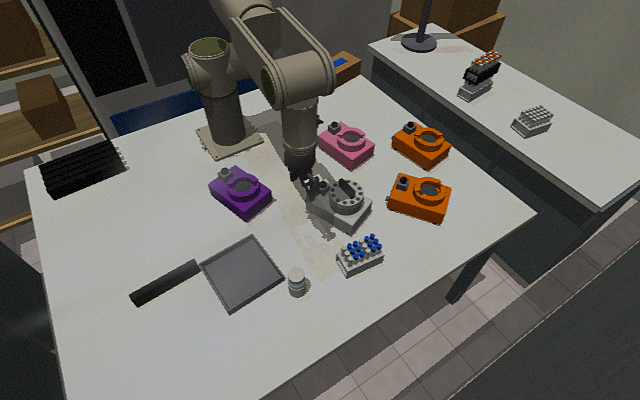

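View pics/d0.png

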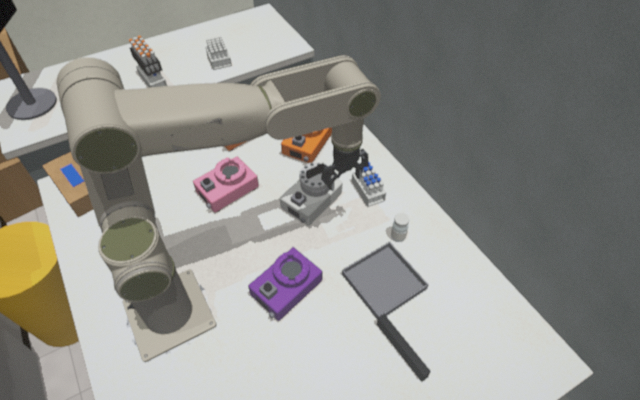

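The scene view has five mixer-shaped boxes: purple (240,190), pink (346,143), orange (420,145), orange (420,195) and white/grey with a rotor at (342,197), which is (312,190) in the side view. Only the white one fits: it isn't an excluded colour, and it carries the rotor. The grey tray is at scene (242,272), side (385,280). I'll confirm with the wrist view and an enlarged crop.

```bash
python3 - <<'E'
from h import *
a=load('s0')['frame'][150:250,270:400];b=load('d0')['frame'][140:240,250:380];c=load('w0')['frame']
up=lambda x:cv2.resize(x,(400,300),interpolation=cv2.INTER_CUBIC)
w=cv2.resize(c,(480,300)); cv2.imwrite('pics/crop1.png',np.hstack([up(a),up(b)]))
E
```

```text
(no output)
```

View pics/crop1.png

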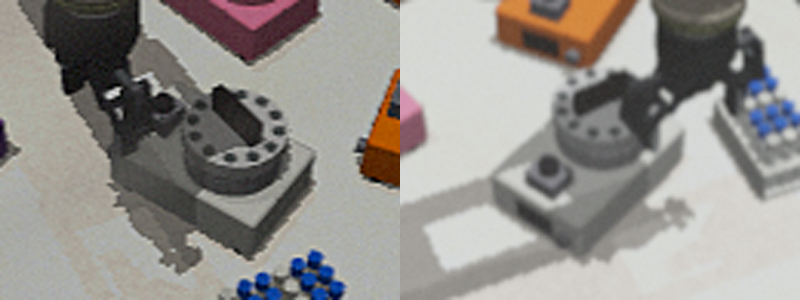

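View pics/w0.png

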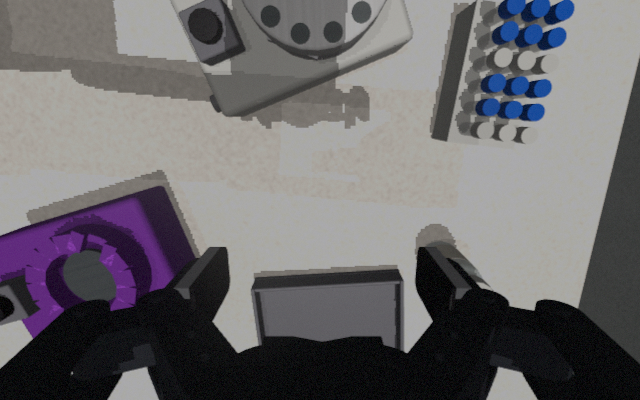

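The crop confirms it: a white mixer with an aluminium rotor carrying a black bar, button towards robot −x. The button is at wrist (206,26) and side (298,195). The tray is at wrist (328,310).

```bash
python3 - <<'E'
from h import *
s,d,w=load('s0'),load('d0'),load('w0')
print('button',onz(w,206,24,108),tri([w,d],[(206,24),(298,194.5)]))
# bar top middle guesses
print('bar',onz(s,270+238*130/400,150+108/3,158),onz(d,250+203*130/400,140+90/3,158))
for n,I,uv in(('s',s,[(255,236),(284,276),(236,311),(201,268)]),('d',d,[(391,245),(427,285),(384,318),(343,273)])):
    p=[onz(I,*q,30) for q in uv]; print('tray',n,np.round(p,0).tolist(),np.mean(p,0))
print('rack',onz(s,360,245,90),'jar',onz(d,401,218,100),'carrier',onz(d,380,320,50),onz(d,427,375,50))
print('rack w',onz(w,550,10,90),onz(w,480,0,90))
E
```

```text
button [512.63962307 132.2807589  108.        ] [509.7222431  135.14483709 103.22885509]
bar [599.22980724 166.13985516 158.        ] [589.81643812 158.84504384 158.        ]
tray s [[527.0, -138.0, 30.0], [702.0, -129.0, 30.0], [725.0, -296.0, 30.0], [544.0, -328.0, 30.0]] [ 624.46830016 -223.01425594   30.        ]
tray d [[695.0, -143.0, 30.0], [706.0, -316.0, 30.0], [533.0, -339.0, 30.0], [508.0, -153.0, 30.0]] [ 610.23822857 -237.75645429   30.        ]
rack [764.27190841  99.94226789  90.        ] jar [ 748.05037803 -109.17619941  100.        ] carrier [ 512.43950804 -344.79793471   50.        ] [ 532.51223116 -533.94393857   50.        ]
rack w [783.50718752 146.7241705   90.        ] [726.4960887  153.84322201  90.        ]
```

Call:
servo_tool(plan=[[[-0.01,0.014,0,-8,0.085],[-0.01,0.014,0,-8,0.085],[-0.01,0.014,0,-8,0.085],[-0.01,0.014,0,-8,0.085],[-0.01,0.014,0,-8,0.085],[-0.01,0.014,0,-8,0.085],[-0.01,0.014,0,-8,0.085],[-0.01,0.014,0,-8,0.085],[-0.01,0.018,0,-6,0.085],[0,0,0,0,0.085]]])

```text
time: 1.15
tool_pos: [509.0, 131.6, 303.6]
tcp_rot: [-179.9, 0.0, 20.0]
ft_force: [-0.1, 0.1, -0.2]
finger_gap: 85.0
grip_force: 0.0
```

```bash
python3 - <<'E'
from h import *
print(sense()['tool_pos'],sense()['tcp_rot'],sense()['time'])
snap('wrist','w1')
E
```

```text
[508.96915922 131.64667078 303.64490175] [-1.79949782e+02  2.93742292e-02  1.99565140e+01] 1.15
```

Call:
servo_tool(plan=[[[0.018,0.006,0,0,0.085],[0.018,0.006,0,0,0.085],[0.018,0.006,0,0,0.085],[0.018,0.006,0,0,0.085],[0,0,0,0,0.085],[0,0,0,0,0.085]]])

```text
time: 1.8
tool_pos: [582.1, 153.3, 303.3]
tcp_rot: [180.0, 0.1, 20.1]
ft_force: [-0.4, 0.2, -0.8]
finger_gap: 84.9
grip_force: 0.0
```

```bash
python3 - <<'E'
from h import *
print(sense()['tool_pos'],sense()['tcp_rot'],sense()['ft_force'])
b=snap('wrist','w2'); a=load('w1')
cv2.imwrite('pics/w12.png',cv2.resize(np.vstack([a['frame'][:300],b['frame'][:300]]),(640,600)))
E
```

```text
[582.06654128 153.30715319 303.25315491] [1.79994379e+02 7.51704230e-02 2.00585272e+01] [-0.42915281  0.16324203 -0.77496184]
```

View pics/w12.png

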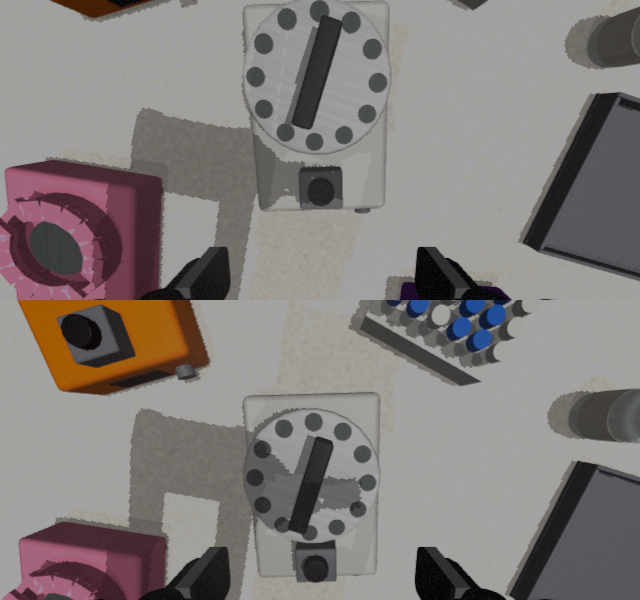

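View 1: button (321,190), bar (331,18)–(303,127). View 2: button (316,268), bar (323,138)–(299,231). The bystanders are clear of the mixer. Next I'll measure with masks in both views.

```bash
python3 - <<'E'
from h import *
A,B=load('w1'),load('w2')
def comp(d,seed,thr,roi):
    g=cv2.GaussianBlur(cv2.cvtColor(d['frame'],cv2.COLOR_BGR2GRAY),(3,3),0); x0,y0,x1,y1=roi
    m=np.zeros_like(g); m[y0:y1,x0:x1]=(g[y0:y1,x0:x1]<thr)*255
    n,l,st,c=cv2.connectedComponentsWithStats(m); i=l[seed[1],seed[0]]; k=(l==i).astype(np.uint8)
    cn=max(cv2.findContours(k,cv2.RETR_EXTERNAL,cv2.CHAIN_APPROX_NONE)[0],key=cv2.contourArea)
    return cn,st[i]
for d,seed,roi in((A,(318,70),(280,5,360,140)),(B,(312,180),(280,130,345,240))):
    g=cv2.cvtColor(d['frame'],cv2.COLOR_BGR2GRAY);print('bar gray',g[seed[1]-1:seed[1]+2,seed[0]-16:seed[0]+17:2].mean(0).astype(int))
    for t in(50,60):
        cn,st=comp(d,seed,t,roi); r_=cv2.minAreaRect(cn); bx=cv2.boxPoints(r_)
        print('bar',np.round(r_[0],1),np.round(r_[1],1),'area',st[4])
        c=bx; e=[np.linalg.norm(c[1]-c[0]),np.linalg.norm(c[2]-c[1])]
        if e[0]<e[1]: m1,m2=(c[0]+c[1])/2,(c[2]+c[3])/2
        else: m1,m2=(c[1]+c[2])/2,(c[3]+c[0])/2
        m1,m2=sorted([m1,m2],key=lambda q:q[1]); p,q=onz(d,*m1,158),onz(d,*m2,158)
        print('  ends',m1,m2,p[:2],q[:2],'mid',(p+q)[:2]/2,'yaw',np.degrees(np.arctan2(*(p-q)[1::-1])),'len',np.linalg.norm(p-q))
for d,seed,roi in((A,(321,190),(300,168,342,206)),(B,(316,268),(296,246,338,286))):
    g=cv2.cvtColor(d['frame'],cv2.COLOR_BGR2GRAY);print('but gray',g[seed[1],seed[0]-20:seed[0]+21:2])
    cn,st=comp(d,seed,40,roi); (c,rr)=cv2.minEnclosingCircle(cn); print('button',c,rr,st,onz(d,*c,108))
# rotor disc: outer holes by mask
H=[]
for d,c0,R in((A,(317,76),60),(B,(312,175),58)):
    g=cv2.GaussianBlur(cv2.cvtColor(d['frame'],cv2.COLOR_BGR2GRAY),(3,3),0)
    bg=cv2.medianBlur(g,31); m=((g<85)*255).astype(np.uint8); n,l,st,ce=cv2.connectedComponentsWithStats(m)
    h=[ce[i] for i in range(1,n) if 80<st[i][4]<450 and 40<np.hypot(*(ce[i]-c0))<72]
    P=np.array([onz(d,*q,126)[:2] for q in h]); 
    M=np.c_[2*P,np.ones(len(P))]; s=np.linalg.lstsq(M,(P**2).sum(1),rcond=None)[0]
    res=np.hypot(*(P-s[:2]).T); print('holes',len(h),'centre',s[:2],'r',res.round(1))
E
```

```text
bar gray [ 96  97  50  41  45  48  49  48  48  49  50  51  45  42 151 155 154]
bar [316.8  71.7] [ 21.4 113.1] area 1710
  ends [332.04767   17.245872] [301.64728  126.180626] [628.91516558 167.89390172] [560.91544124 164.26671399] mid [594.91530341 166.08030786] yaw 3.053332663904127 len 68.09639491366286
bar [315.8  71.5] [ 23.1 114.1] area 2395
  ends [332.38666   16.943756] [299.15485 126.13406] [629.14152854 167.7561898 ] [560.37538862 165.84364495] mid [594.75845858 166.79991737] yaw 1.5931169993034 len 68.79273092066333
bar gray [103 102 100  54  38  41  41  43  42  45  44  45  41  47  90  90  91]
bar [310.5 185.1] [18.7 96.1] area 1603
  ends [325.0003  139.26839] [295.95056 230.88676] [631.18887185 168.21689849] [562.05458784 165.40498408] mid [596.62172984 166.81094128] yaw 2.32912043042385 len 69.19144520005737
bar [310.5 185.4] [19.9 97.2] area 1826
  ends [325.36    139.07693] [295.68713 231.65616] [631.39143794 168.03285214] [561.42078195 165.39277465] mid [596.40610994 166.7128134 ] yaw 2.1608140416156427 len 70.02044493405637
but gray [62 65 67 52 38 40 38 35 38 35 37 35 39 39 39 37 33 66 66 67 57]
button (320.1821594238281, 190.9676971435547) 12.969088554382324 [309 178  24  25 462] [511.60694353 133.62757604 108.        ]
but gray [ 70  87  86  53  28  36  36  31  32  33  36  35  37  36  38  33  62  86
  85  84 112]
button (315.25, 268.0) 12.651680946350098 [304 256  24  25 464] [513.64703409 134.1904137  108.        ]
holes 10 centre [594.8649059  166.50110751] r [45.3 45.3 45.3 45.2 45.3 45.4 45.3 45.3 45.3 45.3]
holes 10 centre [595.04443554 166.94093724] r [45.2 45.1 45.4 45.3 45.6 45.  45.3 45.7 44.9 45.3]
```

```bash
python3 - <<'E'
from h import *
A,B=load('w1'),load('w2')
print('bar mid',tri([A,B],[(316.5,71.6),(310.5,185.2)]),'low end',tri([A,B],[(301,126.3),(295.8,231.2)]))
print('button',tri([A,B],[(320.2,191),(315.3,268)]))
s,d=load('s0'),load('d0')
for q in zip([(255,236),(284,276),(236,311),(201,268)],[(343,273),(391,245),(427,285),(384,318)]): print('tray',tri([s,d],q))
E
```

```text
bar mid [596.87023427 166.64297469 153.37694663] low end [560.42468314 165.04266591 154.37271146]
button [509.82631423 132.97962405 100.37337848]
tray [ 514.31512338 -137.96867216    7.65512818]
tray [ 699.22084889 -132.34258676   19.37723248]
tray [ 716.03789723 -301.18993438    6.23147168]
tray [ 536.54762153 -331.18348527   16.83699357]
```

Call:
servo_tool(plan=[[[-0.018,-0.005,0,0,0],[-0.018,-0.005,0,0,0],[-0.018,-0.005,-0.01,0,0],[-0.018,-0.005,-0.02,0,0],[0,0,-0.02,0,0],[0,0,-0.02,0,0],[0,0,-0.02,0,0],[0,0,-0.015,0,0],[0,0,-0.005,0,0],[0,0,0,0,0]]])

```text
time: 2.85
tool_pos: [509.4, 133.8, 193.3]
tcp_rot: [-180.0, 0.1, 20.0]
ft_force: [-0.1, -0.3, 0.2]
finger_gap: 0.1
grip_force: 0.0
```

Call:
servo_tool(plan=[[[0,0,-0.003,0,0],[0,0,-0.003,0,0],[0,0,-0.002,0,0],[0,0,-0.001,0,0],[0,0,-0.001,0,0],[0,0,-0.001,0,0],[0,0,-0.001,0,0],[0,0,-0.001,0,0],[0,0,-0.001,0,0],[0,0,0,0,0]]])

```text
time: 3.85
tool_pos: [510.1, 134.0, 180.0]
tcp_rot: [180.0, -0.0, 20.0]
ft_force: [0.1, -0.1, 1.2]
finger_gap: 0.1
grip_force: 0.8
```

Call:
servo_tool(plan=[[[0,0,-0.001,0,0],[0,0,-0.001,0,0],[0,0,-0.001,0,0],[0,0,0,0,0]]])

```text
time: 4.25
tool_pos: [510.0, 134.0, 176.8]
tcp_rot: [-180.0, -0.0, 20.0]
ft_force: [-0.9, -0.4, 0.9]
finger_gap: -0.2
grip_force: 1.0
```

Call:
servo_tool(plan=[[[0,0,-0.001,0,0],[0,0,-0.001,0,0],[0,0,-0.001,0,0]]])

```text
time: 4.55
tool_pos: [510.0, 134.0, 173.9]
tcp_rot: [180.0, -0.0, 20.0]
ft_force: [-0.6, 0.3, 3.6]
finger_gap: -0.2
grip_force: 1.9
```

Call:
servo_tool(plan=[[[0,0,-0.001,0,0],[0,0,-0.001,0,0]]])

```text
time: 4.75
tool_pos: [510.1, 134.0, 172.5]
tcp_rot: [180.0, -0.0, 20.0]
ft_force: [-7.4, -1.4, 16.8]
finger_gap: 0.3
grip_force: 8.0
```

Call:
servo_tool(plan=[[[0,0,0.005,0,0],[0,0,0.02,0,0],[0,0,0.03,0,0],[0,0,0.023,0,0],[0.02,0.008,0.01,-4,0.05],[0.025,0.01,0,-5,0.05],[0.025,0.01,0,-5,0.05],[0.015,0.005,0,-4,0.05],[0,0,0,0,0.05],[0,0,0,0,0.05]]])

```text
time: 5.75
tool_pos: [594.6, 166.9, 259.2]
tcp_rot: [180.0, 0.1, 2.1]
ft_force: [-1.0, -0.9, -0.3]
finger_gap: 50.1
grip_force: 0.0
```

```bash
python3 - <<'E'
from h import *
d=snap('side','d1'); w=snap('wrist','w3')
cv2.imwrite('pics/c2.png',np.hstack([cv2.resize(d['frame'][150:240,260:360],(400,360),interpolation=cv2.INTER_CUBIC),cv2.resize(w['frame'][40:400,120:520],(400,360))]))
E
```

```text
(no output)
```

View pics/c2.png

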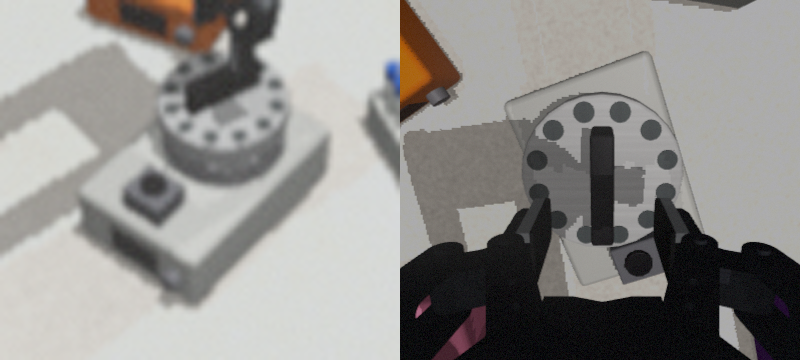

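The side view shows the button at (298,193) now flush with its block, so it is down. The wrist view shows the bar parallel to and midway between the fingers, at crop column 602.

Call:
servo_tool(plan=[[[0,0,-0.015,0,0.05],[0,0,-0.015,0,0.05],[0,0,-0.01,0,0.05],[0,0,-0.008,0,0.05],[0,0,-0.004,0,0.05],[0,0,-0.002,0,0.05],[0,0,0,0,0.05]]])

```text
time: 6.55
tool_pos: [595.1, 167.1, 205.9]
tcp_rot: [-180.0, -0.0, 2.0]
ft_force: [-0.3, 0.1, -0.1]
finger_gap: 50.2
grip_force: 0.0
```

Call:
servo_tool(plan=[[[0,0,0,0,0.03],[0,0,0,0,0.02],[0,0,0,0,0.01],[0,0,0,0,0.005],[0,0,0,0,0.005],[0,0,0,0,0.005]]], force=60)

```text
time: 7.15
tool_pos: [595.3, 167.0, 206.5]
tcp_rot: [-180.0, -0.1, 2.0]
ft_force: [-0.4, -0.1, 4.3]
finger_gap: 12.9
grip_force: 61.1
```

Call:
servo_tool(plan=[[[0,0,0,3,0.005],[0,0,0,3,0.005],[0,0,0,3,0.005],[0,0,0,0,0.005]]])

```text
time: 7.55
tool_pos: [595.3, 167.1, 206.4]
tcp_rot: [-180.0, -0.1, 11.0]
ft_force: [0.4, 0.6, 3.0]
finger_gap: 12.6
grip_force: 61.3
```

```bash
python3 -c "
from h import *
s=sense();print(s['wrist_torque'],s['ft_force'],s['tcp_rot'],s['finger_gap'])"
```

```text
[ 0.0538001  -0.03470159  0.08030149] [0.41617934 0.58039967 3.03484732] [-1.79990061e+02 -5.56249662e-02  1.10424445e+01] 12.64973836022879
```

Call:
servo_tool(plan=[[[0,0,0,5,0.005],[0,0,0,5,0.005],[0,0,0,5,0.005],[0,0,0,5,0.005],[0,0,0,5,0.005],[0,0,0,5,0.005],[0,0,0,5,0.005],[0,0,0,3,0.005],[0,0,0,0,0.005]]])

```text
time: 8.45
tool_pos: [595.2, 167.1, 206.2]
tcp_rot: [180.0, -0.0, 49.0]
ft_force: [-0.1, -0.4, 4.0]
finger_gap: 12.8
grip_force: 61.3
```

```bash
python3 -c "
from h import *
s=sense();print(s['wrist_torque'],s['ft_force'],s['tcp_rot'],s['finger_gap']);w=snap('wrist','w4')"
```

```text
[ 0.11856884 -0.02748803  0.0969375 ] [-0.07070336 -0.39745592  3.98757923] [ 1.79984511e+02 -3.09780956e-02  4.89601208e+01] 12.789219092057152
```

Call:
servo_tool(plan=[[[0,0,0.0005,0,0.005],[0,0,0,0,0.005]]])

```text
time: 8.7
tool_pos: [595.2, 167.1, 206.6]
tcp_rot: [180.0, -0.0, 48.9]
ft_force: [0.9, 1.1, 3.2]
finger_gap: 12.7
grip_force: 61.3
```

Call:
servo_tool(plan=[[[0,0,0.0005,0,0.005],[0,0,0,0,0.005]]])

```text
time: 8.9
tool_pos: [595.1, 167.1, 206.7]
tcp_rot: [180.0, -0.0, 49.0]
ft_force: [3.2, 1.5, -0.1]
finger_gap: 12.9
grip_force: 60.8
```

Call:
servo_tool(plan=[[[0,0,0.0004,0,0.005],[0,0,0,0,0.005]]])

```text
time: 9.1
tool_pos: [595.1, 167.1, 206.7]
tcp_rot: [-180.0, -0.0, 49.0]
ft_force: [5.1, 1.4, -2.0]
finger_gap: 13.3
grip_force: 60.3
```

Call:
servo_tool(plan=[[[0,0,0,2,0.005],[0,0,0,0,0.005]]])

```text
time: 9.3
tool_pos: [594.8, 167.0, 206.7]
tcp_rot: [-180.0, 0.0, 51.0]
ft_force: [2.3, 2.1, -2.2]
finger_gap: 12.5
grip_force: 60.5
```

Call:
servo_tool(plan=[[[0,0,0,2,0.005],[0,0,0,2,0.005],[0,0,0,0,0.005]]])

```text
time: 9.6
tool_pos: [594.5, 166.9, 206.7]
tcp_rot: [-179.9, 0.1, 55.0]
ft_force: [0.0, -0.2, -0.9]
finger_gap: 12.3
grip_force: 60.6
```

Call:
servo_tool(plan=[[[0,0,0.0003,0,0.005],[0,0,0,2,0.005],[0,0,0,0,0.005]]])

```text
time: 9.9
tool_pos: [594.5, 166.9, 206.8]
tcp_rot: [-179.9, 0.1, 57.0]
ft_force: [0.4, -0.3, -4.1]
finger_gap: 12.8
grip_force: 60.1
```

Call:
servo_tool(plan=[[[0,0,0,2,0.005],[0,0,0,0,0.005]]])

```text
time: 10.1
tool_pos: [594.4, 166.8, 206.7]
tcp_rot: [-179.9, 0.1, 58.9]
ft_force: [-0.6, -0.4, -5.8]
finger_gap: 12.6
grip_force: 60.0
```

Call:
servo_tool(plan=[[[0,0,0,2,0.005],[0,0,0,0,0.005]]])

```text
time: 10.3
tool_pos: [594.5, 166.8, 206.8]
tcp_rot: [-179.9, 0.1, 60.9]
ft_force: [0.2, -0.2, -4.9]
finger_gap: 12.9
grip_force: 59.9
```

Steady light pull of about 5 N, and the rotor is still held. I'll keep turning.

Call:
servo_tool(plan=[[[0,0,0,2,0.005],[0,0,0,0,0.005]]])

```text
time: 10.5
tool_pos: [594.6, 166.8, 206.9]
tcp_rot: [-179.9, 0.1, 62.9]
ft_force: [0.2, -0.2, -6.6]
finger_gap: 12.6
grip_force: 59.8
```

Call:
servo_tool(plan=[[[0,0,0,2,0.005],[0,0,0,0,0.005]]])

```text
time: 10.7
tool_pos: [594.8, 166.9, 207.2]
tcp_rot: [-180.0, 0.0, 64.9]
ft_force: [-0.1, 0.3, -6.4]
finger_gap: 13.0
grip_force: 59.8
```

Call:
servo_tool(plan=[[[0,0,0,2,0.005],[0,0,0,0,0.005]]])

```text
time: 10.9
tool_pos: [594.8, 167.0, 207.5]
tcp_rot: [-180.0, 0.0, 66.9]
ft_force: [-0.0, 0.3, -4.9]
finger_gap: 13.1
grip_force: 60.0
```

Call:
servo_tool(plan=[[[0,0,0,2,0.005],[0,0,0,0,0.005]]])

```text
time: 11.1
tool_pos: [595.2, 167.1, 208.6]
tcp_rot: [180.0, -0.0, 68.9]
ft_force: [-3.0, -0.7, 2.7]
finger_gap: 12.9
grip_force: 61.0
```

Call:
servo_tool(plan=[[[0,0,0,2,0.005],[0,0,0.001,0,0.005],[0,0,0,0,0.005]]])

```text
time: 11.4
tool_pos: [595.1, 167.2, 208.7]
tcp_rot: [180.0, -0.0, 70.9]
ft_force: [-1.6, 0.9, -2.8]
finger_gap: 12.8
grip_force: 60.4
```

```bash
python3 -c "
from h import *
s=sense();print(s['wrist_torque'],s['ft_force'],s['tcp_rot'],s['tool_pos'])"
```

```text
[ 0.06494211  0.24697455 -0.03680874] [-1.55577371  0.85993792 -2.80595313] [ 1.79987566e+02 -1.86258144e-02  7.08831114e+01] [595.06495865 167.17333335 208.73251681]
```

Call:
servo_tool(plan=[[[0,0,0.0007,0,0.005],[0,0,0,0,0.005]]])

```text
time: 11.6
tool_pos: [595.0, 167.1, 209.2]
tcp_rot: [-180.0, -0.0, 71.0]
ft_force: [-0.9, 0.8, -3.1]
finger_gap: 12.9
grip_force: 60.3
```

Call:
servo_tool(plan=[[[0,0,0.001,0,0.005],[0,0,0,0,0.005]]])

```text
time: 11.8
tool_pos: [595.0, 167.0, 210.2]
tcp_rot: [-180.0, 0.0, 71.0]
ft_force: [-1.0, 1.2, -3.1]
finger_gap: 12.8
grip_force: 60.3
```

Only the weight of about 3 N is on the hand, so it is free. I'll lift straight up.

Call:
servo_tool(plan=[[[0,0,0.002,0,0.005],[0,0,0.002,0,0.005],[0,0,0.002,0,0.005],[0,0,0.003,0,0.005],[0,0,0,0,0.005]]])

```text
time: 12.3
tool_pos: [595.1, 167.1, 220.0]
tcp_rot: [180.0, -0.0, 71.0]
ft_force: [-2.8, 1.0, -2.2]
finger_gap: 12.8
grip_force: 60.5
```

Call:
servo_tool(plan=[[[0,0,0.005,0,0.005],[0,0,0.005,0,0.005],[0,0,0.01,0,0.005],[0,0,0.015,0,0.005],[0,0,0.02,0,0.005],[0,0,0.02,0,0.005],[0,0,0.02,0,0.005],[0,0,0.015,0,0.005],[0,0,0,0,0.005]]])

```text
time: 13.2
tool_pos: [596.2, 167.2, 333.5]
tcp_rot: [179.7, -0.2, 71.0]
ft_force: [0.1, 0.4, -2.9]
finger_gap: 12.8
grip_force: 60.5
```

```bash
python3 - <<'E'
from h import *
for n,box in(('s0',(190,228,295,320)),('d0',(335,238,435,325))):
    d=load(n);f=d['frame'].astype(int);g=f.mean(2);x0,y0,x1,y1=box
    m=np.zeros(g.shape,np.uint8);m[y0:y1,x0:x1]=((g[y0:y1,x0:x1]<135)&(g[y0:y1,x0:x1]>25))*255
    m=cv2.morphologyEx(m,cv2.MORPH_OPEN,np.ones((7,7)))
    c=max(cv2.findContours(m,0,2)[0],key=cv2.contourArea);h=cv2.convexHull(c)
    for e in(4,6,8,10,12,15):
        q=cv2.approxPolyDP(h,e,True)[:,0]
        if len(q)==4:break
    print(n,cv2.contourArea(c),q.tolist())
    for z in(30,0):
        p=np.array([onz(d,*k,z)[:2] for k in q]); print(z,p.round(0).tolist(),p.mean(0).round(1),np.linalg.norm(p-np.roll(p,1,0),axis=1).round(0))
s=load('w2');
E
```

```text
s0 3824.0 [[254, 236], [281, 278], [227, 312], [190, 261]]
30 [[525.0, -141.0], [703.0, -140.0], [714.0, -319.0], [503.0, -348.0]] [ 611.3 -236.9] [208. 178. 179. 213.]
0 [[505.0, -135.0], [688.0, -134.0], [699.0, -318.0], [482.0, -348.0]] [ 593.8 -234. ] [215. 183. 184. 220.]
d0 94.0 [[386, 314], [387, 324], [377, 324], [377, 315]]
30 [[545.0, -331.0], [530.0, -358.0], [505.0, -344.0], [520.0, -321.0]] [ 524.9 -338.6] [26. 31. 29. 28.]
0 [[556.0, -321.0], [540.0, -348.0], [515.0, -334.0], [531.0, -310.0]] [ 535.3 -328.4] [27. 31. 29. 28.]
```

Call:
servo_tool(plan=[[[0,-0.02,0,0,0.005],[0,-0.03,0,0,0.005],[0,-0.03,0,0,0.005],[0,-0.03,0,0,0.005],[0,-0.03,0,0,0.005],[0,-0.03,0,0,0.005],[0,-0.02,0,0,0.005],[0,-0.01,0,0,0.005],[0,0,0,0,0.005],[0,0,0,0,0.005]]])

```text
time: 14.2
tool_pos: [594.9, -32.3, 328.9]
tcp_rot: [-180.0, -0.0, 71.0]
ft_force: [0.8, 0.2, -3.0]
finger_gap: 13.3
grip_force: 60.3
```

```bash
python3 - <<'E'
from h import *
w=load('w0');p,q=onz(w,254,278,30),onz(w,401,268,30);print(p,q,np.linalg.norm(p-q))
n=np.array([(q-p)[1],-(q-p)[0]])/np.linalg.norm(q-p);print('centre w0',(p+q)[:2]/2+95*n)
w=load('w1');p,q=onz(w,598,94,30),onz(w,524,242,30);print(p,q,np.linalg.norm(p-q))
n=np.array([(q-p)[1],-(q-p)[0]])/np.linalg.norm(q-p);print('centre w1',(p+q)[:2]/2-95*n,(p+q)[:2]/2+95*n)
d=snap('side','d2');s=snap('scene','s2')
cv2.imwrite('pics/c3.png',np.hstack([cv2.resize(d['frame'][230:335,330:440],(400,382),interpolation=cv2.INTER_CUBIC),cv2.resize(s['frame'][225:320,190:300],(400,382),interpolation=cv2.INTER_CUBIC)]))
E
```

```text
[ 517.6724614  -126.35064569   30.        ] [ 695.80383852 -112.78526362   30.        ] 178.64715812112004
centre w0 [ 613.95187399 -214.29367548]
[ 689.81405447 -108.81978482   30.        ] [ 517.31271983 -119.54261967   30.        ] 172.83428374656538
centre w1 [ 609.45729482 -208.99819362] [597.66947948 -19.36421088]
```

View pics/c3.png

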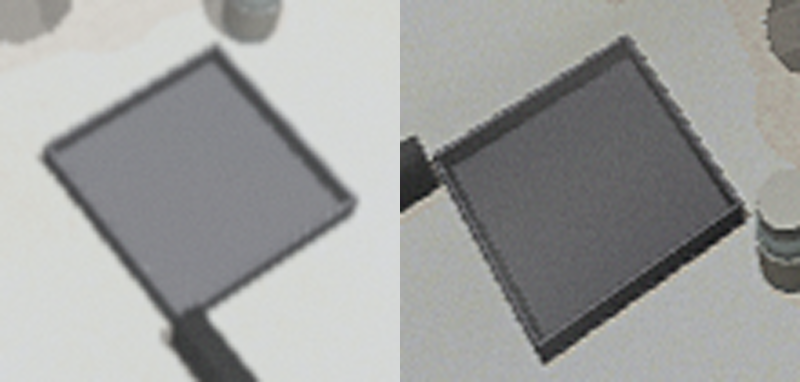

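Side crop: rim corners at (215,48), (355,202), (185,318) and (45,152). Scene crop: (627,38), (742,210), (540,350) and (438,158). The carrier abuts a corner region and the jar stands to the right.

```bash
python3 - <<'E'
from h import *
s,d=load('s2'),load('d2')
D=[(330+.275*u,230+.2749*v) for u,v in[(45,152),(215,48),(355,202),(185,318)]]
S=[(190+.275*(u-400),225+.2487*v) for u,v in[(627,38),(742,210),(540,350),(438,158)]]
P=np.array([tri([s,d],q) for q in zip(S,D)]);print(P.round(0).tolist(),P.mean(0))
for I,Q in((s,S),(d,D)):
    p=np.array([onz(I,*q,30)[:2] for q in Q]);print(p.round(0).tolist(),p.mean(0))
E
```

```text
[[511.0, -142.0, 20.0], [700.0, -128.0, 17.0], [711.0, -315.0, 20.0], [528.0, -328.0, 23.0]] [ 612.42827101 -228.24167787   20.11734726]
[[517.0, -142.0], [706.0, -131.0], [716.0, -315.0], [531.0, -325.0]] [ 617.53900806 -228.46778596]
[[508.0, -149.0], [694.0, -134.0], [706.0, -318.0], [526.0, -333.0]] [ 608.50475782 -233.52154844]
```

Call:
servo_tool(plan=[[[0.003,-0.02,0,0,0.005],[0.003,-0.03,0,0,0.005],[0.003,-0.03,-0.01,0,0.005],[0.003,-0.03,-0.01,0,0.005],[0.003,-0.03,-0.02,0,0.005],[0.003,-0.03,-0.02,0,0.005],[0,-0.02,-0.02,0,0.005],[0,-0.006,-0.02,0,0.005],[0,0,0,0,0.005],[0,0,0,0,0.005]]])

```text
time: 15.3
tool_pos: [613.1, -227.8, 229.1]
tcp_rot: [-179.9, -0.0, 71.1]
ft_force: [-0.1, 0.3, -2.3]
finger_gap: 12.7
grip_force: 60.2
```

Call:
servo_tool(plan=[[[0,0,-0.02,0,0.005],[0,0,-0.02,0,0.005],[0,0,-0.02,0,0.005],[0,0,-0.015,0,0.005],[0,0,-0.005,0,0.005],[0,0,0,0,0.005],[0,0,0,0,0.005]]])

```text
time: 16.0
tool_pos: [613.8, -229.0, 150.8]
tcp_rot: [179.9, 0.0, 71.0]
ft_force: [0.4, 0.1, -2.9]
finger_gap: 12.8
grip_force: 60.2
```

```bash
python3 - <<'E'
from h import *
print(sense()['tool_pos'],sense()['ft_force'])
d=snap('side','d3');s=snap('scene','s3')
cv2.imwrite('pics/c4.png',np.hstack([cv2.resize(d['frame'][170:340,320:460],(350,425),interpolation=cv2.INTER_CUBIC),cv2.resize(s['frame'][150:320,180:320],(350,425),interpolation=cv2.INTER_CUBIC)]))
E
```

```text
[ 613.78438324 -229.03795842  150.7813198 ] [ 0.42783619  0.07663965 -2.89427285]
```

View pics/c4.png

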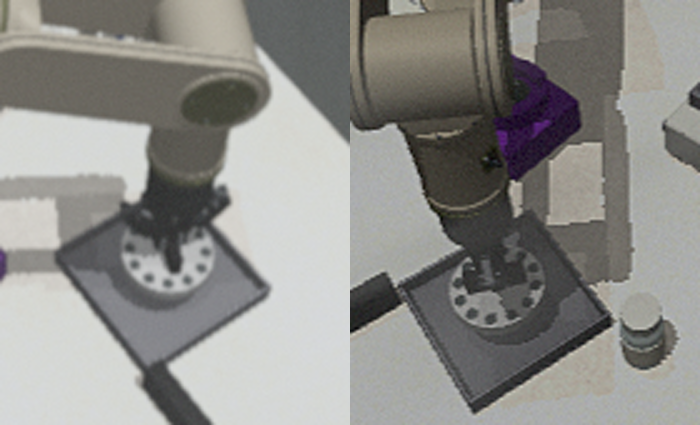

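The rotor hangs well inside the tray walls in both views: side (168,250), scene (497,288). I'll lower it gently.

Call:
servo_tool(plan=[[[0,0,-0.006,0,0.005],[0,0,-0.005,0,0.005],[0,0,-0.004,0,0.005],[0,0,-0.002,0,0.005],[0,0,-0.001,0,0.005],[0,0,0,0,0.005],[0,0,0,0,0.005]]])

```text
time: 16.8
tool_pos: [613.1, -229.0, 131.5]
tcp_rot: [180.0, 0.0, 71.0]
ft_force: [0.3, 0.8, -2.8]
finger_gap: 12.7
grip_force: 60.4
```

Call:
servo_tool(plan=[[[0,0,-0.001,0,0.005],[0,0,-0.001,0,0.005],[0,0,-0.001,0,0.005],[0,0,0,0,0.005]]])

```text
time: 17.2
tool_pos: [612.9, -228.9, 128.1]
tcp_rot: [-180.0, -0.0, 71.0]
ft_force: [-0.3, 0.2, -2.7]
finger_gap: 13.1
grip_force: 60.4
```

Call:
servo_tool(plan=[[[0,0,-0.0005,0,0.005],[0,0,0,0,0.005]]])

```text
time: 17.4
tool_pos: [613.0, -229.0, 127.8]
tcp_rot: [180.0, 0.0, 71.0]
ft_force: [0.6, -0.4, -3.0]
finger_gap: 13.0
grip_force: 60.4
```

Call:
servo_tool(plan=[[[0,0,-0.0005,0,0.005],[0,0,0,0,0.005]]])

```text
time: 17.6
tool_pos: [613.0, -229.0, 127.7]
tcp_rot: [180.0, 0.0, 71.0]
ft_force: [-1.7, 0.2, 1.7]
finger_gap: 12.5
grip_force: 60.8
```

Call:
servo_tool(plan=[[[0,0,0,0,0.02],[0,0,0,0,0.03],[0,0,0,0,0.045],[0,0,0,0,0.045],[0,0,0,0,0.045]]])

```text
time: 18.1
tool_pos: [613.1, -229.0, 127.4]
tcp_rot: [180.0, 0.0, 71.0]
ft_force: [0.5, 0.2, -0.3]
finger_gap: 44.4
grip_force: 0.0
```

Call:
servo_tool(plan=[[[0,0,0.005,0,0.045],[0,0,0.015,0,0.045],[0,0,0.025,0,0.045],[0,0,0.03,0,0.045],[0,0,0.04,0,0.045],[0,0.02,0.03,0,0.045],[0,0.04,0.01,0,0.045],[0,0.04,0,0,0.045],[0,0,0,0,0.045],[0,0,0,0,0.045]]])

```text
time: 19.1
tool_pos: [613.2, -128.2, 283.8]
tcp_rot: [179.9, 0.0, 71.1]
ft_force: [-0.1, -0.4, 0.8]
finger_gap: 44.8
grip_force: 0.0
```

```bash
python3 - <<'E'
from h import *
print(sense()['tool_pos'],sense()['ft_force'])
d=snap('side','d4');s=snap('scene','s4')
cv2.imwrite('pics/c5.png',np.hstack([cv2.resize(d['frame'][140:340,250:450],(400,400),interpolation=cv2.INTER_CUBIC),cv2.resize(s['frame'][140:340,180:380],(400,400),interpolation=cv2.INTER_CUBIC)]))
E
```

```text
[ 613.24162012 -128.21397186  283.80268746] [-0.0674248  -0.38663925  0.78354905]
```

View pics/c5.png

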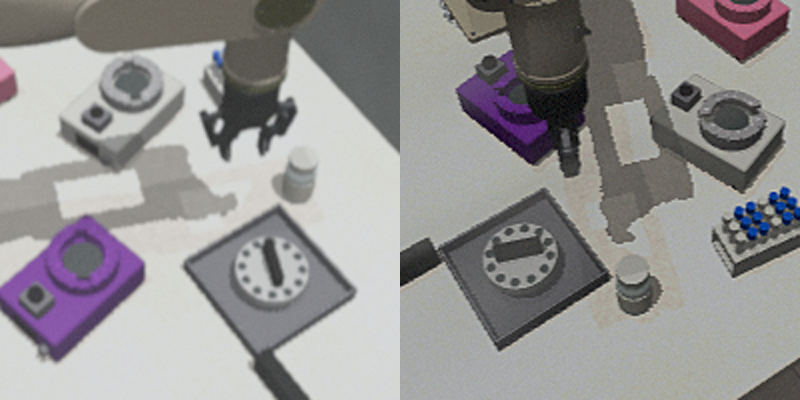

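The rotor stands upright in the tray at side (270,270) and scene (520,258). The mixer is empty with its button down, and the bystanders haven't moved.

```bash
python3 -c "
from h import *
print(r.hand_in())"
```

```text
the job is handed in; nothing more can be done
None
```

The rotor is off the mixer and standing upright near the middle of the wash tray, with the release button fully down and the other things on the bench left where they were; the job is handed in at about 19 s.

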